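# Open the drill jig and park its plate

## Robot

A 6-joint arm with a two-finger parallel gripper is mounted at the origin on a cart in front of the work surface, level with it; the furniture and walls round the work are solid. World frame = base frame: x ahead of the robot, y to its left, z up, the work surface at z = 0. Lengths are in m, angles in rad, forces in N, time in s.
With the tool pointing down it reaches from about 0.3 to 0.875 m from the base axis. Payload 6.4 kg.
Tool frame: the origin (TCP) lies midway between the tips of the shut fingers; the grasp point (between the pads) lies ctrl.hold_point_z behind it (ctrl.hold_point_z is the distance from the TCP to the grasp point, in m); z points along the fingers, y is the line along which they close (so a half turn about z gives the same grasp; the last joint's range is limited). The gripper opens to 85 mm and grips with 20 to 120 N. Pads are 22 mm wide; open, the fingers measure 114 mm over their backs; the gripper's body (76 mm by 85 mm) begins 54 mm behind the grasp point. The pads swing forward as they close: fully open they stand 13 mm farther back than shut.
Start: joints at [-1.34, 0.181, 1.607, -0, 1.354, -0.206], TCP at [0.243, -0.521, 0.211] pointing down, gripper open.
Joint ranges: [-2.99, 2.99], [-0.89, 2.07], [0.3, 2.58], [-1.14, 4.28], [0, 2.63], [-3.12, 3.12]. Speed limits (rad/s): [2.57, 2.57, 3.01, 3.14, 3.14, 3.14].

## Interface

Orientations are given as a rotation vector (axis times angle).
In Python, from plant import ctrl gives the robot as it stands. The module is installed in compiled form; this text tells all that it offers.
- The arm moves only by the tool apply_moves, never from a script. Its argument "commands" is a list of rows, each a list of 5 numbers: the shift along the tool's x, y, z in units of 80 cm (1.0 is 80 cm), then the turn about the tool's z in units of 360 degrees (1.0 is 360 degrees), then the gripper's target within -1 to 1 (fully open at 1, half-way at 0, shut at -1). In form: [[dx, dy, dz, yaw, grip], ...]. A call has exactly 8 rows; each row is the pose to reach, as a shift and turn from the pose commanded when the call began, along the tool's axes at that moment, turning the shorter way round; what a row does not reach only later rows make up. A row lasts 1/10 s, in which the tool goes at most 50 mm and 8.59 degrees, less where a joint would pass 70% of its speed; a pose out of reach is approached as far as the arm can. A call with a number of a shift or a turn outside -1 to 1 is refused whole. A call with a gripper value outside its range is refused whole. The fingers move at their own pace and stop on an object; "grip_force" is the grip in N (left out, the last holds). Time passes only in rows, so rows that repeat a pose let the fingers close, or fill a call up. It gives the time, the measured TCP pose, the force, the opening and the grip force at its end, in the units of the state.
- ctrl.observe(): the state, without advancing time (a new reading comes with each control period).
- ctrl.grab_frame(name): name is "scene" or "top"; returns (picture, depth): 420x560x3 uint8, red, green, blue; 420x560 float32, m along the optical axis (not along the pixel's ray), 0 where there is no reading.
- ctrl.camera_info(name): a dict with "fx", "fy", "cx", "cy" (pixels), "R" (3x3) and "t" (3): a world point X has camera coordinates R X + t. Camera axes: x right, y down, z forward; pixel columns grow to the right and rows downward; lengths in m; the calibration is good to about 2 mm. A picture is of the moment at which its call begins. camera_info takes no time and is no camera call.
- ctrl.finish_job(): hands the job in; it is judged then, once.
The state is a dict: "time": time; "joint_positions": joint angles; "qvel": joint speeds; "tau": joint torques, N m; "tcp_pos": TCP position; "tcp_rot": TCP orientation; "contact_force": force on the tool from outside, world axes, zero at the start; "torque": the same for the moment, N m; "width": finger opening in m; "gripper_force": force on a finger pad.
Only numpy, scipy, OpenCV 4.12 (cv2) and the standard library are available. Lean on these libraries where they do the work, as an engineer would, in place of code of your own. Each camera call takes 0.05 s, during which the arm holds its last target. There are 200 camera calls.

## Task

Open the drill jig: swing its red clamp a full quarter turn counter-clockwise (seen from above), to its stop, so that it is clear of the aluminium jig plate and leave it there, then lift the plate by its handle straight up off the two dowels, keeping it level all the way. Lay the plate flat in the middle of the plywood board, its long side along the board's long side, setting it down in the hand rather than dropping it. Leave the drilled strip lying in the jig and do not disturb the oil can, the tape roll or the spanner.

Things in the scene. Friction and masses are not known exactly. Their poses are not given: they have to be found in the camera images.
- jig: Drill jig, fixed: dark steel base 245 x 130 x 18 mm. Origin on the table under the middle of the plate's seat; x is its long axis (base from -115 to +130 mm), z up. Two 12 mm dowels stand at (-68, +40) and (+68, -40) mm, tops 60 mm above the table. The plate sits on rails 30 mm above the table. The swing clamp is at the -x end, nearest the robot.
- clamp (a joint): Swing clamp, a red strap on a vertical pivot: 0 = strap along the jig's +x, over the plate's edge, stopping it from rising; grows counter-clockwise seen from above; stop at 1.57 rad. The plate is free of it beyond 1.36 rad. Stiff with friction (about 2 N at the pin), stays where it is left.
- clamp_pin (a point): Middle of the clamp's upright round black hand pin, 14 mm in diameter, which reaches from 53 to 92 mm above the table (this point: 76.5 mm). It stands 44 mm from the pivot, opposite the strap's tip, and moves with the clamp.
- clamp_pivot (a point): Point on the clamp's vertical pivot axis at the height of clamp_pin, at (-98, 0) mm in the jig's frame.
- plate_grip (a point): Centre of the bar of the black bridge handle in the middle of the jig plate, over its centre of mass. Bar 84 mm along the plate's x, 14 mm wide, 16 mm high, 30 mm free below it. The plate's underside is 50 mm below this point. Axes are the plate's. Seated, the point is 80 mm above the table and the plate must rise 30 mm to leave the dowels.
- jig_plate: Jig plate, aluminium with eight brass bushes, 170 (x) x 110 (y) x 12 mm, about 0.55 kg (varies); its long side lies along the jig's x. Two holes, 1.5 mm wider than the smooth oiled dowels. Origin at the centre of its underside, axes as plate_grip.
- board_top (a point): Centre of the top face of the plywood parking board, 220 (x) x 170 (y) x 18 mm, fixed, top 18 mm above the table. Axes are the board's. A plate lying on it has plate_grip 50 mm above this point.
- strip_center (a point): Centre of the clear acrylic strip 200 x 62 x 8 mm lying loose in the jig under the plate, with 4 mm air between; it stays there.
- oil_can_center (a point): Yellow oil can, 79 mm wide, 161 mm tall, standing at the back; point on its axis 40 mm above the table.
- tape_center (a point): Roll of masking tape 97 mm across, 24 mm high, lying at the back; its centre.
- spanner_center (a point): Spanner 178 x 32 x 7 mm lying across the front of the table; its centre.
Not all that is in view belongs to the job. There is more than one size of the jig_plate; the job needs the larger.

How it is judged:
By the outcome, as a careful person would: the job done as asked, in the order asked, and still so for the second after the job is handed in, with the robot touching nothing.
It also fails if it takes over 54 s, if anything falls off the work surface, if the arm or the gripper's body presses on something with over 40 N, if the wrist force passes 120 N, or if a joint passes its speed limit or range.

## Working session

There is one attempt and no reset: what is moved stays moved. The work goes in short steps, Python scripts to look and compute and a tool call to move; the robot and the scene stay as the last step left them, time stands still between calls to the robot, and variables do not carry over. Pictures are saved under pics/ and viewed, at most 10 in all, crops included, and the job is handed in when it is done.

Besides the shell and the picture viewer there is one more tool, called after "Call:" by a JSON object that holds its "api" and its "payload", one argument or row to a line. apply_moves: Moves the arm, as the interface text tells. Shifts and turns lie within -1 to 1; 1 stands for 80 cm of shift or 360 degrees of turn. Its arguments: {"type":"object","properties":{"commands":{"type":"array"},"grip_force":{"type":"number"}},"required":["commands"]}

```bash
mkdir -p pics; cat > h.py <<'E'
import numpy as np, cv2
from plant import ctrl
def grab(n,save):
    p,d=ctrl.grab_frame(n); cv2.imwrite('pics/%s.png'%save,p[:,:,::-1]); np.savez('pics/%s.npz'%save,p=p,d=d)
    return p,d
def cloud(n,d):
    c=ctrl.camera_info(n); v,u=np.mgrid[:d.shape[0],:d.shape[1]]
    P=np.stack([(u-c['cx'])/c['fx']*d,(v-c['cy'])/c['fy']*d,d],-1)
    return (P-np.array(c['t']))@np.array(c['R'])
E
python3 - <<'E'
from h import *
for n in('top','scene'):
    grab(n,n+'0'); c=ctrl.camera_info(n); print(n,{k:np.round(v,3).tolist() for k,v in c.items()})
print(ctrl.observe(),ctrl.hold_point_z)
E
```

```text
top {'fx': 386.518, 'fy': 386.518, 'cx': 278.768, 'cy': 209.452, 'R': [[0.021, -1.0, -0.007], [-0.989, -0.02, -0.149], [0.148, 0.01, -0.989]], 't': [-0.065, 0.591, 0.86]}
scene {'fx': 541.362, 'fy': 541.362, 'cx': 277.427, 'cy': 204.683, 'R': [[-0.703, -0.711, -0.001], [-0.301, 0.298, -0.906], [0.644, -0.636, -0.424]], 't': [0.378, 0.273, 0.733]}
{'time': 0.1, 'joint_positions': array([-1.34028097e+00,  1.81439141e-01,  1.60787727e+00,  1.20530009e-05,
        1.35383664e+00, -2.06330004e-01]), 'qvel': array([-9.02812699e-04, -6.37027242e-04, -1.08259289e-03,  3.64754393e-04,
       -1.39196323e-03, -6.78064000e-05]), 'tau': array([-1.43294787e-04, -4.45879698e+01, -3.52236307e+01, -2.07762905e-04,
        4.21397213e-03, -6.25778554e-06]), 'tcp_pos': array([ 0.24315537, -0.52048316,  0.21030466]), 'tcp_rot': array([-3.06542737e+00, -6.80409746e-01,  1.11493895e-05]), 'contact_force': array([ 0.66928501, -0.10614614,  0.20541622]), 'torque': array([-0.04667464,  0.02249606, -0.0203006 ]), 'gripper_force': 0.0, 'width': 0.08536141416291058} 0.0187
```

View pics/top0.png

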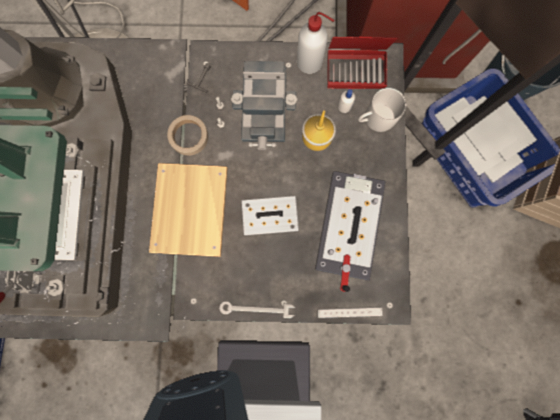

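View pics/scene0.png

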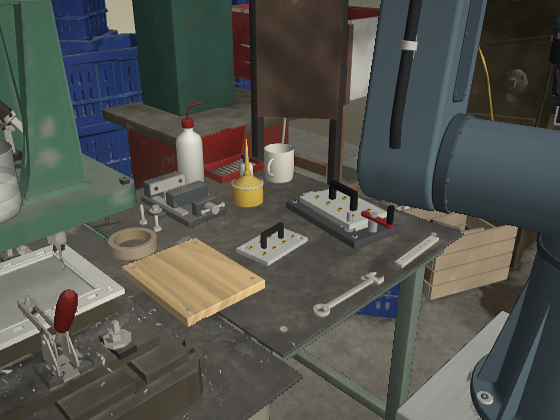

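The top view shows the jig at about (350,225), with its clamp pin at (347,288), pivot at (346,267) and handle from (357,208) to (353,241). The plywood board is at (188,210). The small decoy plate is at (270,215), and the oil can, tape and spanner are at (319,132), (187,134) and (257,309). Next I'll measure from depth.

```bash
python3 - <<'E'
from h import *
z=np.load('pics/top0.npz');p,d=z['p'].astype(int),z['d'];W=cloud('top',d)
def roi(a,b,c,e):
    m=np.zeros(d.shape,bool); m[c:e,a:b]=1; return m&(d>0)
def rect(m,name):
    P=W[m]; r=cv2.minAreaRect(P[:,:2].astype(np.float32)*1000); print(name,m.sum(),np.round(r[0],1),np.round(r[1],1),round(r[2],2),'z',np.round(np.percentile(P[:,2],[5,50,95])*1000,1),'mean',np.round(P.mean(0)*1000,1))
R,G,B=p[...,0],p[...,1],p[...,2]; sat=R-B
table=roi(200,400,290,300)
rect(roi(140,235,155,265)&(sat>45)&(W[...,2]>.008),'board')
J=roi(312,390,165,295)
Z=W[...,2]
rect(J&(Z>.012)&(Z<.1)&(roi(312,390,165,278)),'base')
h=J&(Z>.068)&(R<70)&roi(340,370,195,250); rect(h,'handle')
rect(J&(Z>.036)&(Z<.05)&(R>130)&(abs(R-B)<40)&roi(312,390,185,270),'plate')
rect(J&(R-G>60)&(Z>.03)&roi(330,360,250,295),'red')
pin=roi(335,360,278,296)&(Z>.08)&(R<90); rect(pin,'pin')
rect(roi(296,340,105,152)&(sat>80)&(Z>.02),'oil')
rect(roi(235,305,190,240)&(Z>.012),'small'); print(np.median(Z[300:304,330:360]),np.median(Z[270:290,200:300]))
print(np.round(W[280:294:1,347]*1000).astype(int).tolist())
v,u=np.where(h);print(u.min(),u.max(),v.min(),v.max())
# scene cam
z=np.load('pics/scene0.npz');p,d=z['p'].astype(int),z['d'];W=cloud('scene',d);Z=W[...,2];R,B=p[...,0],p[...,2]
rect(roi(120,270,235,325)&(R-B>45)&(Z>.012)&(Z<.024),'board s')
rect(roi(325,362,178,212)&(R<60)&(Z>.065)&(Z<.095),'handle s')
rect(roi(383,397,202,228)&(R<70)&(Z>.06)&(Z<.1),'pin s')
E
python3 -c "
import cv2;i=cv2.imread('pics/top0.png')[160:300,300:400];j=cv2.imread('pics/scene0.png')[170:250,280:420]
import numpy as np
cv2.imwrite('pics/c1.png',np.hstack([cv2.resize(i,(400,560)),cv2.resize(j,(400,560*400//980)) if 0 else cv2.copyMakeBorder(cv2.resize(j,(400,229)),0,331,0,0,0)]))"
```

```text
board 6310 [595.1 167.2] [170.5 220.4] 88.12 z [14.2 16.9 19.6] mean [592.7 166.5  16.9]
base 5482 [ 562.1 -224.3] [130.5 250.2] 80.1 z [14.9 39.7 59.9] mean [ 560.4 -220.5   35.5]
handle 179 [ 556.4 -222. ] [11.6 80.3] 79.87 z [79.8 85.8 88.6] mean [ 556.3 -222.2   85.5]
plate 2810 [ 549.9 -222.2] [110.5 185.5] 80.0 z [38.  40.5 43.1] mean [ 557.  -222.6   40.6]
red 163 [ 449.4 -205.5] [15.4 81.4] 82.93 z [48.5 50.9 53.3] mean [ 450.9 -205.1   51. ]
pin 35 [ 416.6 -201.6] [10.7 12.6] 2.12 z [85.2 90.4 93.1] mean [ 417.  -201.4   90. ]
oil 661 [ 783.5 -143.6] [68.5 71.5] 38.57 z [ 28.1  56.9 109.5] mean [ 778.1 -142.6   60.6]
small 178 [589.9 -30.8] [ 61.  123.5] 3.71 z [12.2 41.9 45.4] mean [583.9 -30.7  35.4]
-0.0012948481748303446 -0.0013297487131729221
[[434, -210, 49], [431, -210, 49], [429, -210, 50], [427, -210, 50], [425, -210, 51], [422, -210, 49], [422, -203, 91], [420, -203, 94], [418, -203, 90], [416, -203, 93], [414, -203, 91], [411, -203, 90], [404, -219, -2], [402, -218, -1]]
349 360 207 242
board s 6193 [615.5 173.9] [312.4 294.9] 43.43 z [17.5 19.9 21.5] mean [583.4 171.1  19.7]
handle s 301 [ 556.7 -223.6] [17.1 88.4] 80.8 z [67.7 83.5 90.6] mean [ 552.3 -220.3   81.9]
pin s 113 [ 416.  -201.9] [13.7 13.4] 43.35 z [61.9 79.5 94.1] mean [ 415.4 -200.1   79.1]
```

View pics/c1.png

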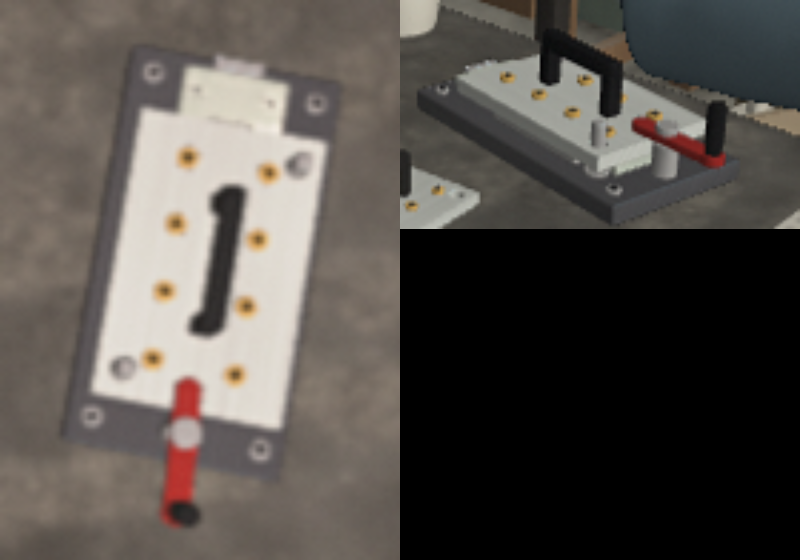

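The enlarged crop shows the strap pointing at the plate and the pin at the near end. The dowels show through the plate, and the handle lies along the jig axis. Estimates: jig axis at -10°, grip at (556.5, -222.5) mm, pivot at (460, -205.5), pin at (416.6, -201.7), and board at (595, 167) with its long axis at about 88° from world x. First I'll move above the pin.

Call:
{"api": "apply_moves", "payload": {
  "commands": [
    [0.015,-0.011,0.003,0.003,1],
    [0.051,-0.038,0.011,0.012,1],
    [0.099,-0.073,0.02,0.023,1],
    [0.146,-0.108,0.03,0.034,1],
    [0.193,-0.143,0.04,0.045,1],
    [0.241,-0.178,0.05,0.056,1],
    [0.288,-0.213,0.06,0.067,1],
    [0.33,-0.243,0.068,0.077,1]
  ],
  "grip_force": 25
}}

```text
time: 0.9
tcp_pos: [0.4005, -0.2308, 0.156]
tcp_rot: [-3.14, 0.078, 0.001]
contact_force: [0.2, -1.0, 0.4]
width: 0.0853
gripper_force: 0.0
```

```bash
cat >> h.py <<'E'
from scipy.spatial.transform import Rotation as Ro
def pose():
    s=ctrl.observe(); R=Ro.from_rotvec(s['tcp_rot']).as_matrix()
    return s,np.array(s['tcp_pos']),R,np.degrees(np.arctan2(R[1,0],R[0,0]))
def to(*goals):
    """goals: (x,y,z mm of TCP, heading of tool x deg); prints move units"""
    s,p,R,h=pose()
    print('t',round(s['time'],2),'p',np.round(p*1000,1),'h',round(h,2),'tilt',np.round(R[:2,2],4),'w',round(s['width']*1000,1),'F',np.round(s['contact_force'],1),'gf',round(s['gripper_force'],1),'q',np.round(s['joint_positions'],2))
    for g in goals:
        d=R.T@(np.array(g[:3])/1000-p)/.8; t=-((g[3]-h+180)%360-180)/360
        print(np.round(d,4).tolist(),round(t,4))
E
python3 - <<'E'
from h import *
to((416.6,-201.7,120,-5),(416.6,-201.7,62,-5))
E
```

```text
t 0.9 p [ 400.5 -230.8  156. ] h -2.84 tilt [-0.0004  0.0007] w 85.3 F [ 0.2 -1.   0.4] gf 0.0 q [-0.78 -0.02  1.94  0.    1.22  0.84]
[0.0183, -0.0372, 0.0451] 0.006
[0.0183, -0.0372, 0.1176] 0.006
```

Call:
{"api": "apply_moves", "payload": {
  "commands": [
    [0.009,-0.018,0.02,0.003,1],
    [0.0183,-0.037,0.045,0.006,1],
    [0.0183,-0.0372,0.075,0.006,1],
    [0.0183,-0.0372,0.1,0.006,1],
    [0.0183,-0.0372,0.1176,0.006,1],
    [0.0183,-0.0372,0.1176,0.006,0],
    [0.0183,-0.0372,0.1176,0.006,-0.5],
    [0.0183,-0.0372,0.1176,0.006,-1]
  ],
  "grip_force": 25
}}

```text
time: 1.7
tcp_pos: [0.4168, -0.2046, 0.0635]
tcp_rot: [3.138, -0.133, 0.002]
contact_force: [-0.2, 0.0, 0.6]
width: 0.0439
gripper_force: 0.0
```

```bash
python3 - <<'E'
from h import *
to()
grab('top','top1')
E
```

```text
t 1.7 p [ 416.8 -204.6   63.5] h -4.86 tilt [ 0.0011 -0.0009] w 43.9 F [-0.2  0.   0.6] gf 0.0 q [-0.71  0.13  2.    0.    1.01  0.94]
```

Call:
{"api": "apply_moves", "payload": {
  "commands": [
    [0,0,0,0,-1],
    [0,0,0,0,-1],
    [0,0,0,0,-1],
    [0,0,0,0,-1],
    [0,0,0,0,-1],
    [0,0,0,0,-1],
    [0,0,0,0,-1],
    [0,0,0,0,-1]
  ]
}}

```text
time: 2.55
tcp_pos: [0.4167, -0.2045, 0.0634]
tcp_rot: [3.138, -0.133, 0.001]
contact_force: [-1.5, 0.6, 6.0]
width: 0.0117
gripper_force: 24.6
```

```bash
python3 - <<'E'
from h import *
c=np.array([460,-205.5])
p=pose()[1][:2]*1000; a0=np.degrees(np.arctan2(*(p-c)[::-1]))%360; print(a0,np.hypot(*(p-c)))
s,_,_,h0=pose()
gs=[]
for a in np.linspace(a0,262,13)[1:]:
    gs.append((*(c+44*np.array([np.cos(np.radians(a)),np.sin(np.radians(a))])),62,h0+a-a0))
to(*gs)
E
```

```text
178.71098455432332 43.31611020941579
t 2.55 p [ 416.7 -204.5   63.4] h -4.84 tilt [ 0.0008 -0.0008] w 11.7 F [-1.5  0.6  6. ] gf 24.6 q [-0.71  0.13  2.   -0.    1.01  0.94]
[-0.0, 0.0067, 0.0017] -0.0193
[0.0016, 0.0131, 0.0017] -0.0386
[0.0039, 0.0193, 0.0017] -0.0578
[0.0071, 0.0252, 0.0017] -0.0771
[0.0109, 0.0307, 0.0017] -0.0964
[0.0153, 0.0357, 0.0017] -0.1157
[0.0203, 0.0401, 0.0017] -0.135
[0.0258, 0.0438, 0.0017] -0.1542
[0.0317, 0.0469, 0.0018] -0.1735
[0.0379, 0.0492, 0.0018] -0.1928
[0.0444, 0.0508, 0.0018] -0.2121
[0.051, 0.0516, 0.0018] -0.2314
```

```bash
python3 - <<'E'
from h import *
a,_=grab('scene','s2'); b,_=grab('top','t2')
A=cv2.resize(a[130:260,320:460],(420,390)); B=cv2.resize(b[225:325,290:390],(390,390))
cv2.imwrite('pics/c2.png',np.hstack([A,B])[:,:800,::-1] if 0 else cv2.resize(np.hstack([A,B]),(800,385))[:,:,::-1])
E
```

```text
(no output)
```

View pics/c2.png

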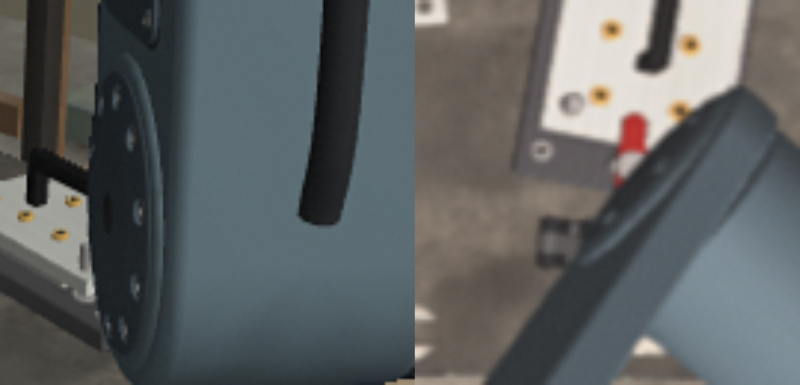

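The arm hides the grip in both views: scene shows only the forearm, and top shows the red strap at (632,150) still along the jig. I'll test by motion instead, swinging the first half.

Call:
{"api": "apply_moves", "payload": {
  "commands": [
    [0,0.0033,0.0015,-0.01,-1],
    [0,0.0067,0.0015,-0.0193,-1],
    [0.0016,0.0131,0.0015,-0.0386,-1],
    [0.0039,0.0193,0.0015,-0.0578,-1],
    [0.0071,0.0252,0.0015,-0.0771,-1],
    [0.0109,0.0307,0.0015,-0.0964,-1],
    [0.0153,0.0357,0.0015,-0.1157,-1],
    [0.0153,0.0357,0.0015,-0.1157,-1]
  ]
}}

```text
time: 3.45
tcp_pos: [0.4261, -0.2363, 0.0632]
tcp_rot: [2.975, 0.996, -0.003]
contact_force: [-7.8, -4.2, 14.2]
width: 0.0117
gripper_force: 25.3
```

```bash
cat > arc.py <<'E'
from h import *
import sys
c=np.array([460,-205.5]); R0=float(sys.argv[2]); end=float(sys.argv[1])
s,p,_,h0=pose(); p=p[:2]*1000; a0=np.degrees(np.arctan2(*(p-c)[::-1]))%360; print(a0,np.hypot(*(p-c)))
to(*[(*(c+R0*np.array([np.cos(np.radians(a)),np.sin(np.radians(a))])),62,h0+a-a0) for a in np.linspace(a0,end,7)[1:]])
_,d=grab('top',sys.argv[3]); P,d=_.astype(int),d; W=cloud('top',d); m=(P[...,0]-P[...,1]>60)&(W[...,2]>.04)&(W[...,2]<.06); m[:235]=0;m[300:]=0;m[:,:310]=0;m[:,380:]=0
Q=W[m]*1000
if len(Q)>8:
    print('red',len(Q),Q.mean(0).round(1), cv2.minAreaRect(Q[:,:2].astype(np.float32)))
E
python3 arc.py 262 44 t3
```

```text
222.19672433879597 45.820227085842255
t 3.45 p [ 426.1 -236.3   63.2] h 37.03 tilt [-0.0004 -0.0041] w 11.7 F [-7.8 -4.2 14.2] gf 25.3 q [-0.75  0.18  1.94 -0.    1.02  0.18]
[0.0032, 0.0061, 0.0015] -0.0184
[0.0049, 0.0122, 0.0015] -0.0369
[0.0072, 0.0181, 0.0015] -0.0553
[0.0103, 0.0237, 0.0015] -0.0737
[0.0139, 0.029, 0.0015] -0.0921
[0.0181, 0.0337, 0.0015] -0.1106
red 137 [ 458.7 -207.5   50.8] ((459.7354736328125, -207.37136840820312), (63.85840606689453, 15.734458923339844), 38.16849899291992)
```

The clamp is turning with the fingers: the strap's heading is now about 38°. I'll finish the swing and ease the tool up slightly.

Call:
{"api": "apply_moves", "payload": {
  "commands": [
    [0.003,0.006,-0.002,-0.0184,-1],
    [0.0049,0.0122,-0.002,-0.037,-1],
    [0.0072,0.0181,-0.002,-0.0553,-1],
    [0.0103,0.0237,-0.002,-0.0737,-1],
    [0.0139,0.029,-0.002,-0.0921,-1],
    [0.0181,0.0337,-0.002,-0.1106,-1],
    [0.021,0.0365,-0.002,-0.12,-1],
    [0.021,0.0365,-0.002,-0.12,-1]
  ]
}}

```text
time: 4.3
tcp_pos: [0.4535, -0.2515, 0.0635]
tcp_rot: [2.404, 2.023, -0.016]
contact_force: [-19.1, -16.8, 6.7]
width: 0.0119
gripper_force: 25.6
```

```bash
python3 arc.py 275 44 t4
```

```text
261.9284054118631 46.449675015973206
t 4.3 p [ 453.5 -251.5   63.5] h 80.16 tilt [-0.0074 -0.0066] w 11.9 F [-19.1 -16.8   6.7] gf 25.6 q [-0.73  0.25  1.86 -0.01  1.04 -0.55]
[0.0032, 0.002, 0.0018] -0.0061
[0.0034, 0.0041, 0.0018] -0.0121
[0.0036, 0.0062, 0.0018] -0.0182
[0.004, 0.0082, 0.0017] -0.0242
[0.0044, 0.0103, 0.0017] -0.0303
[0.0049, 0.0123, 0.0017] -0.0363
red 125 [ 461.3 -203.2   51.2] ((461.06475830078125, -204.87353515625), (59.09262466430664, 15.4855318069458), 79.97594451904297)
```

The strap's heading is 80.0°, which is the stop, and the contact force confirms it. I'll release and rise.

Call:
{"api": "apply_moves", "payload": {
  "commands": [
    [0,0,0,0,-0.3],
    [0,0,0,0,-0.3],
    [0,0,0,0,-0.3],
    [0,0,0,0,-0.3],
    [0,0,-0.02,0,-0.3],
    [0,0,-0.06,0,-0.3],
    [0,0,-0.11,0,0.5],
    [0,0,-0.13,0,1]
  ]
}}

```text
time: 5.15
tcp_pos: [0.4588, -0.2478, 0.1709]
tcp_rot: [2.402, 2.017, 0.002]
contact_force: [1.3, -0.2, 0.5]
width: 0.0579
gripper_force: 0.0
```

```bash
python3 arc.py 275 44 t5; python3 - <<'E'
from h import *
g=[556.5,-222.5]
to((*g,160,80),(*g,160,-10),(*g,61.3,80))
z=np.load('pics/t5.npz');p=z['p'].astype(int);W=cloud('top',z['d']);Z=W[...,2]
m=(Z>.08)&(Z<.1)&(p[...,0]<80);m[:195]=0;m[250:]=0;m[:,:340]=0;m[:,370:]=0
P=W[m]*1000;print(len(P),cv2.minAreaRect(P[:,:2].astype(np.float32)),P.mean(0))
E
```

```text
268.32992740270157 42.35753677542534
t 5.15 p [ 458.8 -247.8  170.9] h 80.04 tilt [ 0.0042 -0.0034] w 57.9 F [ 1.3 -0.2  0.5] gf 0.0 q [-0.72  0.1   1.79  0.    1.25 -0.55]
[-0.0015, 0.0007, 0.1361] -0.0031
[-0.0013, 0.0018, 0.1361] -0.0062
[-0.0011, 0.0028, 0.1361] -0.0093
[-0.0009, 0.0038, 0.1361] -0.0124
[-0.0006, 0.0049, 0.1361] -0.0154
[-0.0004, 0.0059, 0.1361] -0.0185
red 175 [ 459.2 -213.8   51. ] ((458.9915466308594, -215.52224731445312), (79.5673828125, 16.26667022705078), 80.29894256591797)
t 5.2 p [ 459.5 -248.5  172.4] h 80.05 tilt [ 0.0062 -0.0052] w 65.2 F [ 1.3 -0.7  2.1] gf 0.0 q [-0.72  0.1   1.78  0.    1.25 -0.55]
[0.053, 0.1137, 0.0161] 0.0001
[0.053, 0.1137, 0.0161] 0.2501
[0.0535, 0.1128, 0.1395] 0.0001
177 ((556.1384887695312, -222.10610961914062), (11.483582496643066, 79.93435668945312), 80.08485412597656) [ 556.43313858 -222.31702586   86.15985075]
```

Call:
{"api": "apply_moves", "payload": {
  "commands": [
    [0.004,0.008,0,0.02,1],
    [0.012,0.025,0.002,0.043,1],
    [0.02,0.042,0.004,0.066,1],
    [0.028,0.06,0.006,0.089,1],
    [0.036,0.078,0.009,0.112,1],
    [0.044,0.095,0.012,0.135,1],
    [0.05,0.107,0.014,0.158,1],
    [0.053,0.1137,0.016,0.181,1]
  ],
  "grip_force": 60
}}

```text
time: 6.0
tcp_pos: [0.5544, -0.22, 0.1529]
tcp_rot: [-3.115, -0.398, 0.001]
contact_force: [-0.5, 0.6, -1.3]
width: 0.0852
gripper_force: 0.0
```

```bash
python3 - <<'E'
from h import *
g=[556.3,-222.4]
to((*g,100,-10),(*g,61.3,-10))
# board edges from first picture, top face only: fit each edge by colour mask rows/cols
z=np.load('pics/top0.npz');p=z['p'].astype(int);W=cloud('top',z['d'])
c=ctrl.camera_info('top');R=np.array(c['R']);t=np.array(c['t'])
m=((p[...,0]-p[...,2])>50);m[:,:140]=0;m[:,240:]=0;m[:155]=0;m[265:]=0
m=cv2.morphologyEx(m.astype(np.uint8),cv2.MORPH_OPEN,np.ones((5,5)))
def ray(u,v,zz):
    r=R.T@np.array([(u-c['cx'])/c['fx'],(v-c['cy'])/c['fy'],1]);o=-R.T@t
    return (o+r*(zz-o[2])/r[2])*1000
cn=max(cv2.findContours(m,0,1)[0],key=cv2.contourArea)
Q=np.array([ray(*q[0],.018)[:2] for q in cn],np.float32)
print(cv2.minAreaRect(Q)); 
for lo in(1,0):
    for f in (np.min,np.max):
        idx=np.where(m.any(lo))[0]; idx=idx[8:-8]
        pts=[]
        for i in idx:
            k=np.where(m[i] if lo else m[:,i])[0]; k=f(k)
            pts.append(ray(k,i,.018)[:2] if lo else ray(i,k,.018)[:2])
        vx,vy,x,y=cv2.fitLine(np.array(pts,np.float32),cv2.DIST_HUBER,0,.01,.01).ravel()
        print(lo,f.__name__,round(np.degrees(np.arctan2(vy,vx)),2),x,y)
E
```

```text
t 6.0 p [ 554.4 -220.   152.9] h 14.57 tilt [-0.0009  0.001 ] w 85.2 F [-0.5  0.6 -1.3] gf 0.0 q [-0.58  0.28  1.6   0.    1.25  0.74]
[0.0015, 0.0036, 0.0662] 0.0682
[0.0015, 0.0037, 0.1146] 0.0682
((594.3636474609375, 165.9505615234375), (171.7125701904297, 222.38951110839844), 88.12032318115234)
1 min -1.91 591.1553 250.75557
1 max -1.85 594.5537 81.19503
0 min 88.6 704.3902 173.5339
0 max 87.63 484.4283 160.26044
```

Call:
{"api": "apply_moves", "payload": {
  "commands": [
    [0.001,0.0036,0,0.022,1],
    [0.0015,0.0036,0,0.045,1],
    [0.0015,0.0036,0.005,0.0682,1],
    [0.0015,0.0036,0.03,0.0682,1],
    [0.0015,0.0036,0.06,0.0682,1],
    [0.0015,0.0036,0.09,0.0682,1],
    [0.0015,0.0036,0.108,0.0682,1],
    [0.0015,0.0037,0.1146,0.0682,1]
  ]
}}

```text
time: 6.8
tcp_pos: [0.5545, -0.2224, 0.0601]
tcp_rot: [-3.128, 0.265, 0.005]
contact_force: [-0.4, -0.3, 0.2]
width: 0.0854
gripper_force: 0.0
```

```bash
python3 - <<'E'
from h import *
to((556.3,-222.4,61.3,-10))
E
```

```text
t 6.8 p [ 554.5 -222.4   60.1] h -9.69 tilt [-0.0033  0.0022] w 85.4 F [-0.4 -0.3  0.2] gf 0.0 q [-0.58  0.41  1.65  0.    1.09  1.16]
[0.0022, -0.0004, -0.0016] 0.0009
```

Call:
{"api": "apply_moves", "payload": {
  "commands": [
    [0.001,0,-0.001,0.0005,0.3],
    [0.001,0,-0.001,0.0005,-0.3],
    [0.001,0,-0.001,0.0005,-1],
    [0.001,0,-0.001,0.0005,-1],
    [0.001,0,-0.001,0.0005,-1],
    [0.001,0,-0.001,0.0005,-1],
    [0.001,0,-0.001,0.0005,-1],
    [0.001,0,-0.001,0.0005,-1]
  ]
}}

```text
time: 7.6
tcp_pos: [0.5571, -0.225, 0.0645]
tcp_rot: [3.128, -0.271, 0.002]
contact_force: [-4.1, -4.1, 6.4]
width: 0.0112
gripper_force: 58.9
```

Call:
{"api": "apply_moves", "payload": {
  "commands": [
    [0,0,0,0,-1],
    [0,0,0,0,-1],
    [0,0,0,0,-1],
    [0,0,0,0,-1],
    [0,0,0,0,-1],
    [0,0,0,0,-1],
    [0,0,0,0,-1],
    [0,0,0,0,-1]
  ]
}}

```text
time: 8.4
tcp_pos: [0.5571, -0.225, 0.0645]
tcp_rot: [3.128, -0.271, 0.002]
contact_force: [-3.5, -4.4, 6.1]
width: 0.011
gripper_force: 58.9
```

```bash
python3 - <<'E'
from h import *
to((556.3,-222.4,61.3,-10))
E
```

```text
t 8.4 p [ 557.1 -225.    64.5] h -9.91 tilt [ 0.0012 -0.0022] w 11.0 F [-3.5 -4.4  6.1] gf 58.9 q [-0.58  0.4   1.65 -0.    1.09  1.16]
[-0.0015, -0.0031, 0.0039] 0.0003
```

The handle is gripped. Closing showed a y bias of about -2.8 mm in the camera estimates. I'll relieve the side force before lifting.

Call:
{"api": "apply_moves", "payload": {
  "commands": [
    [-0.0008,0.0017,-0.002,0,-1],
    [-0.0017,0.0034,-0.004,0,-1],
    [-0.0017,0.0034,-0.004,0,-1],
    [-0.0017,0.0034,-0.004,0,-1],
    [-0.0017,0.0034,-0.004,0,-1],
    [-0.0017,0.0034,-0.004,0,-1],
    [-0.0017,0.0034,-0.004,0,-1],
    [-0.0017,0.0034,-0.004,0,-1]
  ]
}}

```text
time: 9.2
tcp_pos: [0.5545, -0.2258, 0.0662]
tcp_rot: [-3.129, 0.271, 0.001]
contact_force: [3.1, -0.1, -7.3]
width: 0.0109
gripper_force: 58.5
```

```bash
python3 - <<'E'
from h import *
to(); print(pose()[0]['torque'])
E
```

```text
t 9.2 p [ 554.5 -225.8   66.2] h -9.89 tilt [-0.0007  0.0007] w 10.9 F [ 3.1 -0.1 -7.3] gf 58.5 q [-0.58  0.4   1.65  0.    1.09  1.16]
[ 0.0352057  -0.65646425 -0.01082442]
```

Call:
{"api": "apply_moves", "payload": {
  "commands": [
    [0.001,0,0,0,-1],
    [0.001,0,-0.004,0,-1],
    [0.001,0,-0.008,0,-1],
    [0.001,0,-0.012,0,-1],
    [0.001,0,-0.016,0,-1],
    [0.001,0,-0.02,0,-1],
    [0.001,0,-0.02,0,-1],
    [0.001,0,-0.02,0,-1]
  ]
}}

```text
time: 10.0
tcp_pos: [0.5556, -0.2264, 0.0827]
tcp_rot: [3.13, -0.271, 0.0]
contact_force: [0.9, 0.1, -5.8]
width: 0.011
gripper_force: 58.8
```

```bash
python3 - <<'E'
from h import *
to(); print(pose()[0]['torque'])
E
```

```text
t 10.0 p [ 555.6 -226.4   82.7] h -9.89 tilt [ 0.0001 -0.0002] w 11.0 F [ 0.9  0.1 -5.8] gf 58.8 q [-0.58  0.38  1.64 -0.    1.12  1.16]
[ 0.05149755 -0.24900845  0.01818182]
```

Rising cleanly at about the plate's weight. I'll continue straight up off the dowels.

Call:
{"api": "apply_moves", "payload": {
  "commands": [
    [0,0,-0.006,0,-1],
    [0,0,-0.014,0,-1],
    [0,0,-0.024,0,-1],
    [0,0,-0.038,0,-1],
    [0,0,-0.055,0,-1],
    [0,0,-0.075,0,-1],
    [0,0,-0.09,0,-1],
    [0,0,-0.1,0,-1]
  ]
}}

```text
time: 10.8
tcp_pos: [0.5563, -0.2267, 0.1648]
tcp_rot: [3.129, -0.271, 0.004]
contact_force: [-1.4, 0.1, -6.6]
width: 0.0114
gripper_force: 58.8
```

```bash
python3 - <<'E'
from h import *
to((594.5,164,160,-1.9)); print(pose()[0]['torque'])
a,d=grab('scene','s6'); b,_=grab('top','t6')
cv2.imwrite('pics/c6.png',cv2.resize(np.hstack([a,b]),(800,300))[:,:,::-1])
E
```

```text
t 10.8 p [ 556.3 -226.7  164.8] h -9.89 tilt [ 0.0021 -0.0015] w 11.4 F [-1.4  0.1 -6.6] gf 58.8 q [-0.58  0.28  1.59 -0.    1.27  1.16]
[-0.0369, -0.4894, 0.0054] -0.0222
[-0.00342466 -0.05000373 -0.00201261]
```

View pics/c6.png

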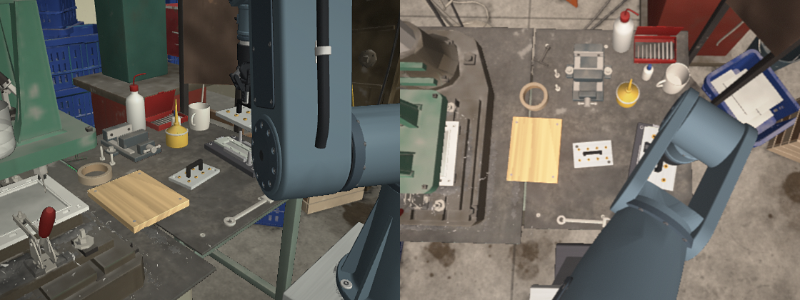

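The plate is clear of the dowels and level, and the strip and jig are in place. Now I'll carry it to the board.

Call:
{"api": "apply_moves", "payload": {
  "commands": [
    [-0.0005,-0.006,0,0,-1],
    [-0.0015,-0.02,0,-0.001,-1],
    [-0.003,-0.042,0,-0.002,-1],
    [-0.0055,-0.072,0,-0.003,-1],
    [-0.008,-0.107,0,-0.005,-1],
    [-0.011,-0.144,0,-0.006,-1],
    [-0.0137,-0.182,0,-0.008,-1],
    [-0.0165,-0.22,0,-0.01,-1]
  ]
}}

```text
time: 11.7
tcp_pos: [0.5722, -0.0476, 0.1619]
tcp_rot: [-3.136, 0.17, 0.002]
contact_force: [1.2, 0.6, -6.8]
width: 0.0107
gripper_force: 58.8
```

Call:
{"api": "apply_moves", "payload": {
  "commands": [
    [-0.003,-0.038,0,-0.002,-1],
    [-0.0058,-0.077,0,-0.004,-1],
    [-0.009,-0.115,0,-0.006,-1],
    [-0.0118,-0.152,0,-0.008,-1],
    [-0.0145,-0.187,0,-0.009,-1],
    [-0.0165,-0.214,0,-0.01,-1],
    [-0.018,-0.232,0,-0.011,-1],
    [-0.019,-0.242,0,-0.012,-1]
  ]
}}

```text
time: 12.5
tcp_pos: [0.5781, 0.1456, 0.1621]
tcp_rot: [-3.141, 0.05, 0.002]
contact_force: [0.4, -1.7, -7.0]
width: 0.011
gripper_force: 58.8
```

```bash
python3 - <<'E'
from h import *
to((594.5,164,160,-1.9),(594.5,164,100,-1.9))
E
```

```text
t 12.5 p [578.1 145.6 162.1] h -1.82 tilt [-0.001   0.0003] w 11.0 F [ 0.4 -1.7 -7. ] gf 58.8 q [0.05 0.27 1.6  0.   1.27 1.65]
[0.0198, -0.0236, 0.0026] 0.0002
[0.0198, -0.0236, 0.0776] 0.0002
```

Call:
{"api": "apply_moves", "payload": {
  "commands": [
    [0.004,-0.005,0.004,0,-1],
    [0.01,-0.012,0.015,0,-1],
    [0.016,-0.019,0.035,0,-1],
    [0.0198,-0.0236,0.055,0,-1],
    [0.0198,-0.0236,0.075,0,-1],
    [0.0198,-0.0236,0.092,0,-1],
    [0.0198,-0.0236,0.104,0,-1],
    [0.0198,-0.0236,0.11,0,-1]
  ]
}}

```text
time: 13.3
tcp_pos: [0.5946, 0.1614, 0.0729]
tcp_rot: [3.141, -0.055, -0.003]
contact_force: [-0.8, -0.3, -7.3]
width: 0.0108
gripper_force: 58.8
```

Call:
{"api": "apply_moves", "payload": {
  "commands": [
    [0,0,0,0,-1],
    [0,0,0,0,-1],
    [0,0,0,0,-1],
    [0,0,0,0,-1],
    [0,0,0,0,-1],
    [0,0,0,0,-1],
    [0,0,0,0,-1],
    [0,0,0,0,-1]
  ]
}}

```text
time: 14.1
tcp_pos: [0.5955, 0.1618, 0.0746]
tcp_rot: [-3.141, 0.054, -0.0]
contact_force: [0.3, 0.2, -7.5]
width: 0.011
gripper_force: 58.8
```

```bash
python3 - <<'E'
from h import *
to((594.5,164,54,-1.9))
a,d=grab('scene','s8'); b,_=grab('top','t8')
cv2.imwrite('pics/c8.png',cv2.resize(np.hstack([cv2.resize(a[180:340,100:300],(450,360)),cv2.resize(b[145:270,130:255],(350,360))]),(800,360))[:,:,::-1])
E
```

```text
t 14.1 p [595.5 161.8  74.6] h -1.97 tilt [0.0001 0.    ] w 11.0 F [ 0.3  0.2 -7.5] gf 58.8 q [0.07 0.42 1.6  0.   1.12 1.68]
[-0.0013, -0.0027, 0.0257] -0.0002
```

View pics/c8.png

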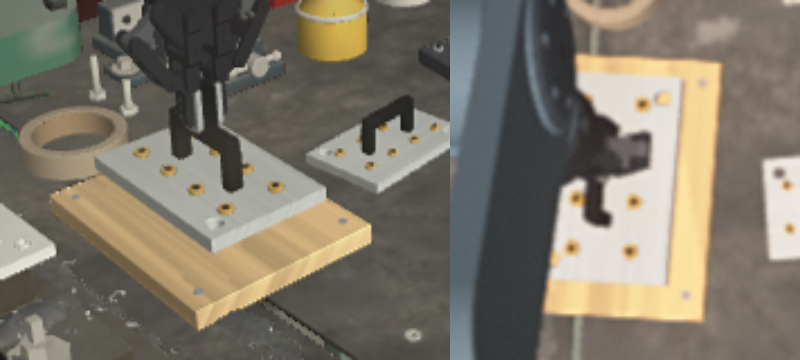

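The plate hangs level just above the board with margins on all sides: (210,190) in the left view, (625,180) in the right. Now I'll measure the plate relative to the board within one camera.

```bash
cat > rel.py <<'E'
from h import *
import sys
def run(f,z0,z1):
    for n,box in(('scene',(100,300,180,345)),('top',(140,240,150,265))):
        z=np.load('pics/%s%s.npz'%(n[0],f));p=z['p'].astype(int);W=cloud(n,z['d'])*1000
        b=np.zeros(p.shape[:2],bool);b[box[2]:box[3],box[0]:box[1]]=1
        sat=p[...,0]-p[...,2]; Z=W[...,2]
        # board from undisturbed first image, top face only
        z=np.load('pics/%s0.npz'%{'scene':'scene','top':'top'}[n]);p0=z['p'].astype(int);W0=cloud(n,z['d'])*1000
        mb=b&(p0[...,0]-p0[...,2]>45)&(abs(W0[...,2]-18)<4)
        for nm,m,V in(('board',mb,W0),('plate',b&(Z>z0)&(Z<z1)&(p[...,0]>90),W)):
            m=cv2.morphologyEx(m.astype(np.uint8),cv2.MORPH_OPEN,np.ones((3,3)))>0
            Q=V[m]; r=cv2.minAreaRect(Q[:,:2].astype(np.float32)); print(n,nm,m.sum(),np.round(r[0],1),np.round(r[1],1),round(r[2],2),'zmed',np.median(Q[:,2]).round(1))
            if nm=='plate': # planar tilt
                A=np.c_[Q[:,:2]-Q[:,:2].mean(0),np.ones(len(Q))]; print(' slope',np.linalg.lstsq(A,Q[:,2],rcond=None)[0].round(4))
run(sys.argv[1],float(sys.argv[2]),float(sys.argv[3]))
E
python3 rel.py 8 46 60
```

```text
scene board 5943 [624.1  66.1] [386.6 344.5] 78.34 zmed 19.9
scene plate 2990 [681.7  59.4] [270.  461.8] 52.15 zmed 53.8
 slope [1.70000e-03 3.00000e-04 5.34302e+01]
top board 5884 [594.9 167.5] [169.9 219.9] 88.12 zmed 17.0
top plate 2074 [595.7 157. ] [ 96.7 170.6] 88.08 zmed 51.0
 slope [-3.10000e-03  4.60000e-03  5.10702e+01]
```

Call:
{"api": "apply_moves", "payload": {
  "commands": [
    [-0.0006,-0.002,0.003,0,-1],
    [-0.0011,-0.0042,0.007,0,-1],
    [-0.0011,-0.0042,0.011,0,-1],
    [-0.0011,-0.0042,0.015,0,-1],
    [-0.0011,-0.0042,0.018,0,-1],
    [-0.0011,-0.0042,0.021,0,-1],
    [-0.0011,-0.0042,0.023,0,-1],
    [-0.0011,-0.0042,0.024,0,-1]
  ]
}}

```text
time: 15.0
tcp_pos: [0.5946, 0.1651, 0.0551]
tcp_rot: [-3.141, 0.054, 0.0]
contact_force: [-1.5, -0.4, -7.2]
width: 0.0107
gripper_force: 58.8
```

Call:
{"api": "apply_moves", "payload": {
  "commands": [
    [0,0,0.001,0,-1],
    [0,0,0.002,0,-1],
    [0,0,0.003,0,-1],
    [0,0,0.004,0,-1],
    [0,0,0.0045,0,-1],
    [0,0,0.0045,0,-1],
    [0,0,0.0045,0,-1],
    [0,0,0.0045,0,-1]
  ]
}}

```text
time: 15.8
tcp_pos: [0.5948, 0.1652, 0.0525]
tcp_rot: [3.141, -0.054, 0.0]
contact_force: [-5.1, -0.9, 4.7]
width: 0.0112
gripper_force: 60.4
```

```bash
python3 - <<'E'
from h import *
to()
for n in('scene','top'): grab(n,n[0]+'9')
E
python3 rel.py 9 26 36
```

```text
t 15.8 p [594.8 165.2  52.5] h -1.97 tilt [ 0.0003 -0.    ] w 11.2 F [-5.1 -0.9  4.7] gf 60.4 q [ 0.08  0.45  1.61 -0.    1.08  1.68]
scene board 5943 [624.1  66.1] [386.6 344.5] 78.34 zmed 19.9
scene plate 2640 [704.1  90.8] [260.5 452.3] 41.52 zmed 31.8
 slope [2.40000e-03 1.90000e-03 3.16341e+01]
top board 5884 [594.9 167.5] [169.9 219.9] 88.12 zmed 17.0
top plate 1811 [595.1 158.6] [ 93.  170.5] 87.91 zmed 29.1
 slope [-1.30000e-03  7.30000e-03  2.92719e+01]
```

The plate is down on the board, centred within about 0.5 mm, and contact is confirmed. I'll release and withdraw straight up.

Call:
{"api": "apply_moves", "payload": {
  "commands": [
    [0,0,0,0,-0.5],
    [0,0,0,0,0],
    [0,0,0,0,0.3],
    [0,0,0,0,0.5],
    [0,0,0,0,0.5],
    [0,0,0,0,0.5],
    [0,0,0,0,0.5],
    [0,0,0,0,0.5]
  ],
  "grip_force": 20
}}

```text
time: 16.7
tcp_pos: [0.5947, 0.1652, 0.0517]
tcp_rot: [-3.141, 0.054, -0.0]
contact_force: [-0.2, 0.1, -0.3]
width: 0.064
gripper_force: 0.0
```

Call:
{"api": "apply_moves", "payload": {
  "commands": [
    [0,0,-0.005,0,0.5],
    [0,0,-0.02,0,0.5],
    [0,0,-0.045,0,0.5],
    [0,0,-0.08,0,0.5],
    [0,0,-0.12,0,0.5],
    [0,0,-0.16,0,0.5],
    [0,0,-0.19,0,0.5],
    [0,0,-0.2,0,0.5]
  ]
}}

```text
time: 17.5
tcp_pos: [0.5966, 0.1654, 0.2165]
tcp_rot: [-3.14, 0.054, -0.011]
contact_force: [0.4, -0.2, -0.3]
width: 0.0637
gripper_force: 0.0
```

Call:
{"api": "apply_moves", "payload": {
  "commands": [
    [-0.02,0.02,0,0,0.5],
    [-0.06,0.06,0,0,0.5],
    [-0.11,0.11,0,0,0.5],
    [-0.15,0.15,0,0,0.5],
    [-0.18,0.18,0,0,0.5],
    [-0.2,0.2,0,0,0.5],
    [-0.2,0.2,0,0,0.5],
    [-0.2,0.2,0,0,0.5]
  ]
}}

```text
time: 18.3
tcp_pos: [0.4294, 0.0107, 0.2118]
tcp_rot: [-3.141, 0.056, -0.001]
contact_force: [0.2, -0.2, -0.1]
width: 0.064
gripper_force: 0.0
```

```bash
python3 - <<'E'
from h import *
to()
a,d=grab('scene','s10'); b,_=grab('top','t10')
cv2.imwrite('pics/c10.png',cv2.resize(np.hstack([a,b]),(800,300))[:,:,::-1])
E
python3 rel.py 10 26 36
```

```text
t 18.3 p [429.4  10.7 211.8] h -2.05 tilt [0.0007 0.0002] w 64.0 F [ 0.2 -0.2 -0.1] gf 0.0 q [-0.25 -0.16  1.95  0.    1.35  1.35]
scene board 5943 [624.1  66.1] [386.6 344.5] 78.34 zmed 19.9
scene plate 2656 [701.8  93.3] [258.4 450.1] 41.83 zmed 31.9
 slope [1.00000e-03 1.50000e-03 3.17032e+01]
top board 5884 [594.9 167.5] [169.9 219.9] 88.12 zmed 17.0
top plate 2608 [595.2 167.5] [110.7 170.3] 88.19 zmed 29.1
 slope [-2.00000e-04  2.80000e-03  2.93345e+01]
```

View pics/c10.png

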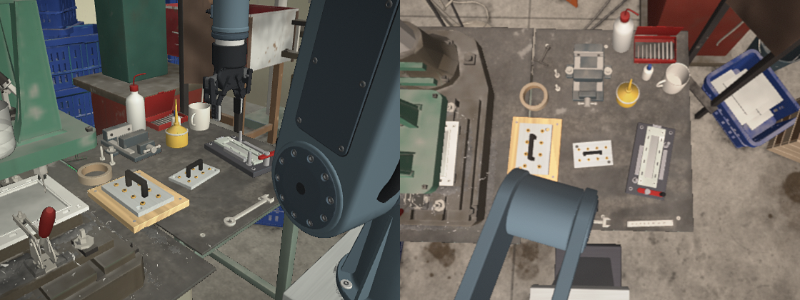

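The plate lies centred and aligned on the board, within about 0.3 mm and 0.1°. The clamp is at its stop at (652,190), the strip is still in the jig, and the other objects are untouched. Handing in.

```bash
python3 -c "
from plant import ctrl
print(ctrl.finish_job())"
```

```text
the job is handed in; nothing more can be done
None
```

The job is handed in after about 18 s of the 54 s allowed: clamp swung to its stop, plate lifted level off the dowels and set flat on the board (camera check: within about 0.3 mm of centre, 0.1° of the long side), with the strip still in the jig and the oil can, tape roll and spanner not touched.

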